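Transfer a row of bottles from rack to rack, keeping the order from the yellow ends

ROBOT

A 6-joint arm with a two-finger parallel gripper is mounted at the origin on a cart in front of the work surface, level with it; the furniture and walls round the work are solid. World frame = base frame: x ahead of the robot, y to its left, z up, the work surface at z = 0. Lengths are in m, angles in rad, forces in N, time in s.
With the tool pointing down it reaches from about 0.275 to 0.875 m from the base axis. Payload 12.5 kg.
Tool frame: the origin (TCP) lies at the very end of the fingers, on their centre line; the grasp point (between the pads) lies 19 mm behind it; z points along the fingers, y is the line along which they close (so a half turn about z gives the same grasp; the last joint's range is limited). The gripper opens to 85 mm and grips with 20 to 120 N. Pads are 22 mm wide; open, the fingers measure 114 mm over their backs; the gripper's body (76 mm by 85 mm) begins 54 mm behind the grasp point. The pads swing forward as they close: fully open they stand 13 mm farther back than shut.
Start: joints at [1.218, 0.351, 1.652, -0, 1.139, -0.085], TCP at [0.146, 0.53, 0.231] pointing down, gripper open.
Joint ranges: [-2.75, 2.75], [-0.79, 2.1], [0.01, 2.65], [-1.57, 4.71], [0.07, 3.14], [-2.87, 2.87]. Speed limits (rad/s): [2.22, 2.22, 2.79, 3.14, 3.14, 3.14].

INTERFACE

Orientations are given as a 3x3 rotation matrix whose columns are the frame's x, y, z axes.
In Python, from bench import manip gives the robot as it stands. Calls block until the motion is done:
- manip.move_ptp(position, orientation): joint-space move of the TCP to a pose.
- manip.move_l(position, attitude=None, max_speed=0.15): straight line of the TCP; attitude=None keeps the orientation; max_speed is the mean speed in m/s.
- manip.move_j(angles): joint-space move.
- manip.set_gripper(opening, effort=None): opening from 0.0 (shut) to 1.0 (fully open); effort is the grip in N (None keeps the last); returns when the fingers have stopped.
- manip.dwell(seconds).
- manip.inverse_kinematics(position, orientation): joint angles nearest the present ones, or None.
- manip.grab_frame(name): name is "side" or "top"; returns (picture, depth): 400x640x3 uint8, red, green, blue; 400x640 float32, m along the optical axis (not along the pixel's ray), 0 where there is no reading.
- manip.get_calibration(name): a dict with "camera_matrix" (3x3 intrinsics, pixels), "k1" (the pictures are not rectified: a ray, as slopes to the right and down, at radius r is drawn at 1 + k1 r^2 times it, then the intrinsics apply), "R" (3x3) and "t" (3): a world point X has camera coordinates R X + t. Camera axes: x right, y down, z forward; pixel columns grow to the right and rows downward; lengths in m; the calibration is good to about 2 mm. A picture is of the moment at which its call begins. get_calibration takes no time and is no camera call.
A pose or a line that the arm cannot do raises manip.Unreachable and nothing moves.
- manip.sign_off(): hands the job in; it is judged then, once.
Trained networks look in the newest picture that a camera, given by its name, has taken for a name from the list of things; names that differ only in an ending like _2 or _b are one class to them, and where a whole thing is asked for, a point or a joint stands for the part that bears it (a point fixed in the world has none). Each returns a list of dicts, best first, with "confidence" (0 to 1); they miss things now and then, are a little off and sometimes report something else, mostly with a low value. They report only what shows in the picture. A call takes as long as a camera call. They do not tell look-alikes from the thing itself.
- manip.look_for(camera, name): "at" ([x, y, z] in m, in world coordinates, good to about 4 mm: the middle of the surface that is visible of it).
Readings, each from a call of its own:
- manip.current_time(): time.
- manip.current_qpos(): joint angles.
- manip.current_joint_vel(): joint speeds.
- manip.current_joint_torque(): joint torques, N m.
- manip.current_ee_pos(): TCP position.
- manip.current_tcp_rot(): TCP orientation.
- manip.current_force(): force on the tool from outside, world axes, zero at the start.
- manip.current_ft_torque(): the same for the moment, N m.
- manip.current_grip_width(): opening from 0.0 (shut) to 1.0 (fully open).
- manip.current_grip_force(): force on a finger pad.
Only numpy, scipy, OpenCV 4.12 (cv2) and the standard library are available. Lean on these libraries where they do the work, as an engineer would, in place of code of your own. Each camera call takes 0.05 s, during which the arm holds its last target. There are 200 camera calls.

TASK

Move the four bottles from the blue rack into the white rack, one to a pocket, keeping their order as counted from the yellow end block of each rack: the bottle next to the blue rack's yellow end goes next to the white rack's yellow end, the second into the second pocket, and so on. Keep the bottles upright, leave each standing on the floor of its pocket, and do not disturb the timer or the crucible.

Things in the scene. Friction and masses are not known exactly. Their poses are not given: they have to be found in the camera images.
- red_bottle: white plastic bottle with a red screw cap, standing in a pocket of the blue rack: round body 45 mm across from its base to about 60 mm up, then a shoulder and a cap 32 mm across, 88 mm tall in all, about 0.1 kg; origin at the centre of its underside, z up along it
- green_bottle: white plastic bottle with a green screw cap, standing in a pocket of the blue rack: round body 45 mm across from its base to about 60 mm up, then a shoulder and a cap 32 mm across, 88 mm tall in all, about 0.1 kg; origin at the centre of its underside, z up along it
- blue_bottle: white plastic bottle with a blue screw cap, standing in a pocket of the blue rack: round body 45 mm across from its base to about 60 mm up, then a shoulder and a cap 32 mm across, 88 mm tall in all, about 0.1 kg; origin at the centre of its underside, z up along it
- dropper_bottle: small brown glass dropper bottle with a black cap and black rubber bulb, standing in a pocket of the blue rack: round body 33 mm across up to about 62 mm, cap 24 mm across up to 77 mm, bulb 13 mm across up to 102 mm, 0.07 kg; origin at the centre of its underside, z up along it
- blue_rack: blue plastic rack, fixed, in which the four bottles stand at the start: low tray 71 mm wide (x), 269 mm long (y), one row of four square pockets, centres at y = -99, -33, 33, 99 mm, x = 0; each 61 mm inside, walls 5 mm thick, wall tops 18 mm and pocket floors 5 mm above the worktop. Origin: centre of its underside. The racks stand roughly end to end, either one on the left
- white_rack: white plastic rack, fixed, empty at the start: low tray 71 mm wide (x), 269 mm long (y), one row of four square pockets, centres at y = -99, -33, 33, 99 mm, x = 0; each 61 mm inside, walls 5 mm thick, wall tops 18 mm and pocket floors 5 mm above the worktop. Origin: centre of its underside. The racks stand roughly end to end, either one on the left
- blue_rack_yellow_end: yellow end block, 60 x 18 mm and 20 mm high, fixed at one end of the blue rack (144 mm from the rack's centre along the rack's y axis, on the + or - side); a grey block of the same shape is at the other end. Origin at the centre of its underside
- white_rack_yellow_end: yellow end block, 60 x 18 mm and 20 mm high, fixed at one end of the white rack (144 mm from the rack's centre along the rack's y axis, on the + or - side); a grey block of the same shape is at the other end. Origin at the centre of its underside
- timer: bystander: white lab timer, 58 x 62 mm, 20 mm high, lying loose behind the racks; origin at the centre of its underside
- crucible_cup: bystander: small white porcelain crucible, 45 mm across, 39 mm high, standing loose on the right; origin at the centre of its underside
Not all that is in view belongs to the job. What is shaped like the red_bottle but turquoise is not meant.

How it is judged:
At the end, for the whole second after the job is handed in: Each bottle stands upright (0.15 rad), released, at rest on the floor (4 mm) of a white-rack pocket, within 16 mm of its centre along and across; its place from the white rack's yellow end equals its starting place from the blue rack's yellow end (x of red_bottle in the frame of white_rack between -0.016 and 0.016 m and z of red_bottle in the frame of white_rack between 0.001 and 0.009 m and angle between each of red_bottle, green_bottle, blue_bottle, dropper_bottle's own z axis and vertical below 0.15 rad and linear speed of each of red_bottle, green_bottle, blue_bottle, dropper_bottle below 0.02 m/s and (y of red_bottle in the frame of white_rack between -0.115 and -0.083 m or y of red_bottle in the frame of white_rack between -0.049 and -0.017 m or y of red_bottle in the frame of white_rack between 0.017 and 0.049 m or y of red_bottle in the frame of white_rack between 0.083 and 0.115 m) and ((horizontal distance between blue_rack_yellow_end and white_rack_yellow_end between 0.19 and 0.47 m and distance of red_bottle from where it was at the start of the episode between 0.297 and 0.363 m) or (horizontal distance between blue_rack_yellow_end and white_rack_yellow_end below 0.19 m and horizontal distance between red_bottle and blue_rack between 0.198 and 0.264 m and distance of red_bottle from where it was at the start of the episode between 0.099 and 0.165 m) or (horizontal distance between blue_rack_yellow_end and white_rack_yellow_end below 0.19 m and horizontal distance between red_bottle and blue_rack between 0.264 and 0.33 m and distance of red_bottle from where it was at the start of the episode between 0.231 and 0.297 m) or (horizontal distance between blue_rack_yellow_end and white_rack_yellow_end below 0.19 m and horizontal distance between red_bottle and blue_rack between 0.33 and 0.396 m and distance of red_bottle from where it was at the start of the episode between 0.363 and 0.429 m) or (horizontal distance between blue_rack_yellow_end and white_rack_yellow_end below 0.19 m and horizontal distance between red_bottle and blue_rack between 0.396 and 0.462 m and distance of red_bottle from where it was at the start of the episode between 0.495 and 0.561 m) or (horizontal distance between blue_rack_yellow_end and white_rack_yellow_end above 0.47 m and horizontal distance between red_bottle and blue_rack between 0.198 and 0.264 m and distance of red_bottle from where it was at the start of the episode between 0.099 and 0.165 m) or (horizontal distance between blue_rack_yellow_end and white_rack_yellow_end above 0.47 m and horizontal distance between red_bottle and blue_rack between 0.264 and 0.33 m and distance of red_bottle from where it was at the start of the episode between 0.231 and 0.297 m) or (horizontal distance between blue_rack_yellow_end and white_rack_yellow_end above 0.47 m and horizontal distance between red_bottle and blue_rack between 0.33 and 0.396 m and distance of red_bottle from where it was at the start of the episode between 0.363 and 0.429 m) or (horizontal distance between blue_rack_yellow_end and white_rack_yellow_end above 0.47 m and horizontal distance between red_bottle and blue_rack between 0.396 and 0.462 m and distance of red_bottle from where it was at the start of the episode between 0.495 and 0.561 m)) and x of green_bottle in the frame of white_rack between -0.016 and 0.016 m and z of green_bottle in the frame of white_rack between 0.001 and 0.009 m and (y of green_bottle in the frame of white_rack between -0.115 and -0.083 m or y of green_bottle in the frame of white_rack between -0.049 and -0.017 m or y of green_bottle in the frame of white_rack between 0.017 and 0.049 m or y of green_bottle in the frame of white_rack between 0.083 and 0.115 m) and ((horizontal distance between blue_rack_yellow_end and white_rack_yellow_end between 0.19 and 0.47 m and distance of green_bottle from where it was at the start of the episode between 0.297 and 0.363 m) or (horizontal distance between blue_rack_yellow_end and white_rack_yellow_end below 0.19 m and horizontal distance between green_bottle and blue_rack between 0.198 and 0.264 m and distance of green_bottle from where it was at the start of the episode between 0.099 and 0.165 m) or (horizontal distance between blue_rack_yellow_end and white_rack_yellow_end below 0.19 m and horizontal distance between green_bottle and blue_rack between 0.264 and 0.33 m and distance of green_bottle from where it was at the start of the episode between 0.231 and 0.297 m) or (horizontal distance between blue_rack_yellow_end and white_rack_yellow_end below 0.19 m and horizontal distance between green_bottle and blue_rack between 0.33 and 0.396 m and distance of green_bottle from where it was at the start of the episode between 0.363 and 0.429 m) or (horizontal distance between blue_rack_yellow_end and white_rack_yellow_end below 0.19 m and horizontal distance between green_bottle and blue_rack between 0.396 and 0.462 m and distance of green_bottle from where it was at the start of the episode between 0.495 and 0.561 m) or (horizontal distance between blue_rack_yellow_end and white_rack_yellow_end above 0.47 m and horizontal distance between green_bottle and blue_rack between 0.198 and 0.264 m and distance of green_bottle from where it was at the start of the episode between 0.099 and 0.165 m) or (horizontal distance between blue_rack_yellow_end and white_rack_yellow_end above 0.47 m and horizontal distance between green_bottle and blue_rack between 0.264 and 0.33 m and distance of green_bottle from where it was at the start of the episode between 0.231 and 0.297 m) or (horizontal distance between blue_rack_yellow_end and white_rack_yellow_end above 0.47 m and horizontal distance between green_bottle and blue_rack between 0.33 and 0.396 m and distance of green_bottle from where it was at the start of the episode between 0.363 and 0.429 m) or (horizontal distance between blue_rack_yellow_end and white_rack_yellow_end above 0.47 m and horizontal distance between green_bottle and blue_rack between 0.396 and 0.462 m and distance of green_bottle from where it was at the start of the episode between 0.495 and 0.561 m)) and x of blue_bottle in the frame of white_rack between -0.016 and 0.016 m and z of blue_bottle in the frame of white_rack between 0.001 and 0.009 m and (y of blue_bottle in the frame of white_rack between -0.115 and -0.083 m or y of blue_bottle in the frame of white_rack between -0.049 and -0.017 m or y of blue_bottle in the frame of white_rack between 0.017 and 0.049 m or y of blue_bottle in the frame of white_rack between 0.083 and 0.115 m) and ((horizontal distance between blue_rack_yellow_end and white_rack_yellow_end between 0.19 and 0.47 m and distance of blue_bottle from where it was at the start of the episode between 0.297 and 0.363 m) or (horizontal distance between blue_rack_yellow_end and white_rack_yellow_end below 0.19 m and horizontal distance between blue_bottle and blue_rack between 0.198 and 0.264 m and distance of blue_bottle from where it was at the start of the episode between 0.099 and 0.165 m) or (horizontal distance between blue_rack_yellow_end and white_rack_yellow_end below 0.19 m and horizontal distance between blue_bottle and blue_rack between 0.264 and 0.33 m and distance of blue_bottle from where it was at the start of the episode between 0.231 and 0.297 m) or (horizontal distance between blue_rack_yellow_end and white_rack_yellow_end below 0.19 m and horizontal distance between blue_bottle and blue_rack between 0.33 and 0.396 m and distance of blue_bottle from where it was at the start of the episode between 0.363 and 0.429 m) or (horizontal distance between blue_rack_yellow_end and white_rack_yellow_end below 0.19 m and horizontal distance between blue_bottle and blue_rack between 0.396 and 0.462 m and distance of blue_bottle from where it was at the start of the episode between 0.495 and 0.561 m) or (horizontal distance between blue_rack_yellow_end and white_rack_yellow_end above 0.47 m and horizontal distance between blue_bottle and blue_rack between 0.198 and 0.264 m and distance of blue_bottle from where it was at the start of the episode between 0.099 and 0.165 m) or (horizontal distance between blue_rack_yellow_end and white_rack_yellow_end above 0.47 m and horizontal distance between blue_bottle and blue_rack between 0.264 and 0.33 m and distance of blue_bottle from where it was at the start of the episode between 0.231 and 0.297 m) or (horizontal distance between blue_rack_yellow_end and white_rack_yellow_end above 0.47 m and horizontal distance between blue_bottle and blue_rack between 0.33 and 0.396 m and distance of blue_bottle from where it was at the start of the episode between 0.363 and 0.429 m) or (horizontal distance between blue_rack_yellow_end and white_rack_yellow_end above 0.47 m and horizontal distance between blue_bottle and blue_rack between 0.396 and 0.462 m and distance of blue_bottle from where it was at the start of the episode between 0.495 and 0.561 m)) and x of dropper_bottle in the frame of white_rack between -0.016 and 0.016 m and z of dropper_bottle in the frame of white_rack between 0.001 and 0.009 m and (y of dropper_bottle in the frame of white_rack between -0.115 and -0.083 m or y of dropper_bottle in the frame of white_rack between -0.049 and -0.017 m or y of dropper_bottle in the frame of white_rack between 0.017 and 0.049 m or y of dropper_bottle in the frame of white_rack between 0.083 and 0.115 m) and ((horizontal distance between blue_rack_yellow_end and white_rack_yellow_end between 0.19 and 0.47 m and distance of dropper_bottle from where it was at the start of the episode between 0.297 and 0.363 m) or (horizontal distance between blue_rack_yellow_end and white_rack_yellow_end below 0.19 m and horizontal distance between dropper_bottle and blue_rack between 0.198 and 0.264 m and distance of dropper_bottle from where it was at the start of the episode between 0.099 and 0.165 m) or (horizontal distance between blue_rack_yellow_end and white_rack_yellow_end below 0.19 m and horizontal distance between dropper_bottle and blue_rack between 0.264 and 0.33 m and distance of dropper_bottle from where it was at the start of the episode between 0.231 and 0.297 m) or (horizontal distance between blue_rack_yellow_end and white_rack_yellow_end below 0.19 m and horizontal distance between dropper_bottle and blue_rack between 0.33 and 0.396 m and distance of dropper_bottle from where it was at the start of the episode between 0.363 and 0.429 m) or (horizontal distance between blue_rack_yellow_end and white_rack_yellow_end below 0.19 m and horizontal distance between dropper_bottle and blue_rack between 0.396 and 0.462 m and distance of dropper_bottle from where it was at the start of the episode between 0.495 and 0.561 m) or (horizontal distance between blue_rack_yellow_end and white_rack_yellow_end above 0.47 m and horizontal distance between dropper_bottle and blue_rack between 0.198 and 0.264 m and distance of dropper_bottle from where it was at the start of the episode between 0.099 and 0.165 m) or (horizontal distance between blue_rack_yellow_end and white_rack_yellow_end above 0.47 m and horizontal distance between dropper_bottle and blue_rack between 0.264 and 0.33 m and distance of dropper_bottle from where it was at the start of the episode between 0.231 and 0.297 m) or (horizontal distance between blue_rack_yellow_end and white_rack_yellow_end above 0.47 m and horizontal distance between dropper_bottle and blue_rack between 0.33 and 0.396 m and distance of dropper_bottle from where it was at the start of the episode between 0.363 and 0.429 m) or (horizontal distance between blue_rack_yellow_end and white_rack_yellow_end above 0.47 m and horizontal distance between dropper_bottle and blue_rack between 0.396 and 0.462 m and distance of dropper_bottle from where it was at the start of the episode between 0.495 and 0.561 m))); the robot touches nothing.
It fails at once if a bottle is tipped over (more than 0.7 rad) (angle between any of red_bottle, green_bottle, blue_bottle, dropper_bottle's own z axis and vertical above 0.7 rad).
It fails at once if the timer or the crucible is disturbed (moved more than 20 mm) (distance of any of timer, crucible_cup from where it was at the start of the episode above 0.02 m).
It also fails if it takes over 112 s, if anything falls off the work surface, if the arm or the gripper's body presses on something with over 40 N, if the wrist force passes 120 N, or if a joint passes its speed limit or range.

## Working session

There is one attempt and no reset: what is moved stays moved. The work goes in short steps, each a Python script; the robot and the scene stay as the last script left them, time stands still between calls to the robot, and variables do not carry over. Pictures are saved under pics/ and viewed, at most 14 in all, crops included, and the job is handed in when it is done.

```bash
ls; mkdir -p pics
python3 - <<'E'
from bench import manip
import cv2, numpy as np
for c in ("top","side"):
    p,d=manip.grab_frame(c); cv2.imwrite(f"pics/{c}0.png",p[:,:,::-1]); np.save(f"{c}_d.npy",d); np.save(f"{c}_p.npy",p)
    k=manip.get_calibration(c); print(c,k)
    for n in ["red_bottle","green_bottle","blue_bottle","dropper_bottle","blue_rack","white_rack","blue_rack_yellow_end","white_rack_yellow_end","timer","crucible_cup"]:
        print(n,[(np.round(r["at"],3).tolist(),round(r["confidence"],2)) for r in manip.look_for(c,n)[:5]])
print(manip.current_time())
E
```

```text
pics
top {'camera_matrix': array([[445.39942817,   0.        , 317.90939331],
       [  0.        , 445.39942817, 197.00458698],
       [  0.        ,   0.        ,   1.        ]]), 'k1': 0.04259286617617566, 'R': array([[-0.00622427, -0.99990591,  0.01222454],
       [-0.99540405,  0.00502708, -0.09563214],
       [ 0.09556169, -0.0127636 , -0.99534168]]), 't': array([-0.08626413,  0.53283206,  1.13137853])}
red_bottle [([0.544, -0.281, 0.066], 0.87), ([0.406, -0.324, 0.061], 0.77), ([0.485, -0.391, 0.059], 0.66), ([0.401, -0.228, 0.067], 0.66), ([0.649, -0.102, 0.064], 0.65)]
green_bottle [([0.536, -0.209, 0.07], 0.56)]
blue_bottle [([0.513, -0.156, 0.071], 0.78)]
dropper_bottle []
blue_rack [([0.532, -0.183, 0.005], 0.71)]
white_rack [([0.446, 0.121, 0.004], 0.56)]
blue_rack_yellow_end [([0.5, -0.05, 0.019], 0.47)]
white_rack_yellow_end [([0.416, 0.26, 0.024], 0.48)]
timer [([0.65, 0.036, 0.02], 0.6)]
crucible_cup [([0.582, -0.477, 0.021], 0.76)]
side {'camera_matrix': array([[510.66731335,   0.        , 316.03155807],
       [  0.        , 510.66731335, 198.32931638],
       [  0
[... 186 characters left out ...]
5116, -0.83746876, -0.43426632]]), 't': array([0.45916895, 0.14649872, 1.22802855])}
red_bottle [([0.49, -0.38, 0.044], 0.84), ([0.65, -0.089, 0.047], 0.75), ([0.404, -0.217, 0.046], 0.61), ([0.401, -0.315, 0.058], 0.52), ([0.533, -0.277, 0.07], 0.47)]
green_bottle [([0.531, -0.213, 0.08], 0.67)]
blue_bottle [([0.505, -0.147, 0.069], 0.63)]
dropper_bottle [([0.496, -0.088, 0.048], 0.53)]
blue_rack [([0.52, -0.146, 0.012], 0.81), ([0.42, 0.271, 0.013], 0.36)]
white_rack [([0.45, 0.128, 0.005], 0.86)]
blue_rack_yellow_end [([0.493, -0.044, 0.021], 0.58)]
white_rack_yellow_end [([0.419, 0.274, 0.012], 0.55)]
timer [([0.647, 0.046, 0.023], 0.78)]
crucible_cup [([0.572, -0.456, 0.032], 0.66)]
1.1
```

View pics/top0.png

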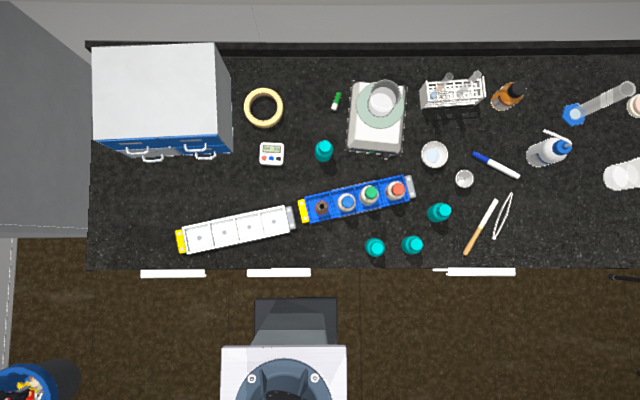

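View pics/side0.png

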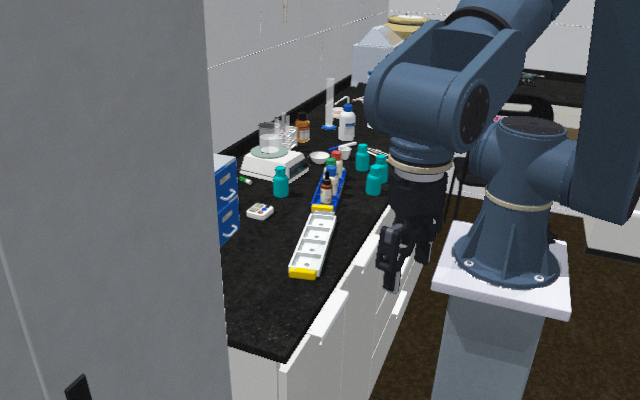

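Top picture: both yellow ends are on the left (blue rack at (304,210), white rack at (180,241)). From the blue rack's yellow end the order is dropper (322,206), blue (347,202), green (371,194), red (397,189). Turquoise decoys stand off to the sides, clear of the racks. In the side picture the arm is clear of the racks. Next I'll take precise positions from the depth.

```bash
cat > loc.py <<'E'
import numpy as np, cv2
from bench import manip
def cloud(c,d):
    k=manip.get_calibration(c); h,w=d.shape
    u,v=np.meshgrid(np.arange(w,dtype=float),np.arange(h,dtype=float))
    n=cv2.undistortPoints(np.stack([u,v],-1).reshape(-1,1,2),k["camera_matrix"],np.array([k["k1"],0,0,0])).reshape(h,w,2)
    P=np.dstack([n[...,0]*d,n[...,1]*d,d])
    X=(P-k["t"])@k["R"]; X[d<=0]=np.nan
    return X
E
python3 - <<'E'
from loc import *
for c in ("top","side"):
    p=np.load(f"{c}_p.npy"); X=cloud(c,np.load(f"{c}_d.npy")); hsv=cv2.cvtColor(p,cv2.COLOR_RGB2HSV).astype(int)
    H,S,V=hsv[...,0],hsv[...,1],hsv[...,2]; x,y,z=np.moveaxis(X,-1,0)
    reg=(x>.35)&(x<.62)&(y>-.36)&(y<.32)
    def rep(n,m):
        q=X[m]; 
        if len(q)<5: print(c,n,len(q)); return
        (cx,cy),wh,a=cv2.minAreaRect(q[:,:2].astype(np.float32))
        print(c,n,len(q),"mean",q.mean(0).round(4),"rect",round(cx,4),round(cy,4),np.round(wh,3),round(a,1),"z",np.percentile(q[:,2],[5,50,95]).round(3))
    yel=reg&(H>20)&(H<35)&(S>130)&(z>.012)
    rep("yel_b",yel&(y<.1)); rep("yel_w",yel&(y>.1))
    cap=reg&(z>.075)&(z<.115)
    rep("red",cap&((H<10)|(H>170))&(S>100)&(y<-.24)); rep("green",cap&(H>50)&(H<85)&(S>100)&(y<-.15)&(y>-.26)); rep("blue",cap&(H>95)&(H<125)&(S>90)&(y<-.1)&(y>-.19))
    rep("drop",reg&(z>.07)&(y>-.12)&(y<-.06))
    rep("dropbulb",reg&(z>.088)&(y>-.12)&(y<-.06))
    rep("wrack_top",reg&(z>.012)&(z<.024)&(S<60)&(V>150)&(y>-.015)&(y<.3))
    rep("wrack_all",reg&(z>.003)&(z<.024)&(S<60)&(V>170)&(y>-.015)&(y<.3))
    rep("brack_top",reg&(z>.012)&(z<.024)&(H>100)&(H<130)&(S>120)&(y<-.02))
    rep("grey_b",reg&(z>.012)&(z<.026)&(S<70)&(V>70)&(y<-.3))
E
```

```text
top yel_b 141 mean [ 0.4965 -0.049   0.019 ] rect 0.4967 -0.0494 [0.059 0.019] 12.4 z [0.015 0.019 0.023]
top yel_w 131 mean [0.4193 0.2646 0.0189] rect 0.4201 0.2649 [0.06  0.018] 9.0 z [0.015 0.019 0.023]
top red 127 mean [ 0.5452 -0.2849  0.0909] rect 0.5456 -0.2847 [0.029 0.029] 12.7 z [0.087 0.091 0.094]
top green 120 mean [ 0.5374 -0.2182  0.0912] rect 0.5377 -0.2179 [0.03  0.028] 0.9 z [0.088 0.091 0.094]
top blue 113 mean [ 0.5141 -0.1603  0.0913] rect 0.5146 -0.1611 [0.027 0.027] 89.5 z [0.088 0.091 0.094]
top drop 68 mean [ 0.5021 -0.0955  0.0867] rect 0.5037 -0.0948 [0.025 0.021] 47.2 z [0.075 0.082 0.105]
top dropbulb 20 mean [ 0.5028 -0.0959  0.103 ] rect 0.5031 -0.0956 [0.01 0.01] 0.5 z [0.1   0.103 0.106]
top wrack_top 767 mean [0.4531 0.1172 0.0172] rect 0.4508 0.1239 [0.073 0.292] 11.8 z [0.013 0.017 0.021]
top wrack_all 2368 mean [0.4512 0.124  0.0093] rect 0.4515 0.1241 [0.074 0.292] 11.7 z [0.003 0.007 0.02 ]
top brack_top 611 mean [ 0.5303 -0.1931  0.0169] rect 0.5292 -0.1903 [0.073 0.271] 12.5 z [0.013 0.017 0.021]
top grey_b 166 mean [ 0.56   -0.3313  0.0192] r
[... 435 characters left out ...]
43 [0.027 0.034] 64.5 z [0.078 0.088 0.093]
side blue 69 mean [ 0.512  -0.1532  0.0868] rect 0.5081 -0.1389 [0.027 0.076] 22.9 z [0.077 0.088 0.093]
side drop 80 mean [ 0.5018 -0.0922  0.0845] rect 0.5011 -0.0922 [0.023 0.02 ] 29.1 z [0.071 0.081 0.102]
side dropbulb 29 mean [ 0.5028 -0.094   0.096 ] rect 0.5028 -0.094 [0.011 0.014] 21.8 z [0.088 0.097 0.105]
side wrack_top 529 mean [0.4542 0.1178 0.0161] rect 0.4902 0.1382 [0.177 0.301] 17.6 z [0.013 0.016 0.019]
side wrack_all 1312 mean [0.4536 0.1192 0.0096] rect 0.4508 0.126 [0.073 0.298] 11.9 z [0.003 0.007 0.018]
side brack_top 160 mean [ 0.5166 -0.1695  0.016 ] rect 0.5279 -0.1889 [0.072 0.267] 12.6 z [0.013 0.016 0.019]
side grey_b 4
```

Run:
```python
from loc import *
p=np.load("top_p.npy"); X=cloud("top",np.load("top_d.npy")); hsv=cv2.cvtColor(p,cv2.COLOR_RGB2HSV).astype(int)
H,S,V=hsv[...,0],hsv[...,1],hsv[...,2]; x,y,z=np.moveaxis(X,-1,0)
a=np.deg2rad(11.75); u=np.array([np.sin(a),-np.cos(a)]); n=np.array([np.cos(a),np.sin(a)]); o=np.array([.4201,.2649])
s=(X[...,:2]-o)@u; t=(X[...,:2]-o)@n
m=(abs(t)<.045)&(s>-.015)&(s<.32)&(z>.003)&(z<.026)
b=np.arange(-.012,.312,.004)
mid=m&(abs(t)<.026)
for b0 in b:
    q=mid&(s>=b0)&(s<b0+.004)
    if q.any(): print(round(b0*1e3),round(np.median(z[q])*1e3),int(np.median(V[q])),int(np.median(S[q])),end=" | ")
q=m&(z>.012)&(V>180)&(S<60)&(s>.015)&(s<.27)
for lo in np.arange(.015,.27,.05):
    r=t[q&(s>lo)&(s<lo+.05)]; print("\n",lo,np.percentile(r,[2,98]).round(4), r.mean().round(4),end="")
g=m&(z>.012)&(s>.28); print("\ngrey",np.nanmean(s[g]),np.mean(t[g]))
```

```text
-12 17 250 255 | -8 20 255 255 | -4 20 255 255 | 0 19 254 255 | 4 19 254 255 | 8 17 247 4 | 12 13 213 5 | 16 6 255 0 | 20 5 255 1 | 24 5 254 0 | 28 5 254 1 | 32 6 255 0 | 36 5 255 0 | 40 6 254 1 | 44 6 253 1 | 48 5 254 1 | 52 5 255 0 | 56 5 255 0 | 60 5 255 0 | 64 5 254 1 | 68 4 255 1 | 72 16 255 0 | 76 15 255 1 | 80 5 255 0 | 84 5 255 0 | 88 5 255 0 | 92 5 255 0 | 96 6 255 0 | 100 6 255 0 | 104 5 255 0 | 108 6 254 1 | 112 6 254 1 | 116 5 254 0 | 120 6 255 0 | 124 5 255 0 | 128 5 255 0 | 132 5 255 1 | 136 5 253 1 | 140 17 255 0 | 144 9 239 3 | 148 6 255 0 | 152 5 255 0 | 156 5 255 0 | 160 5 255 0 | 164 5 255 0 | 168 6 255 0 | 172 5 255 0 | 176 5 255 0 | 180 5 255 0 | 184 6 255 0 | 188 5 255 0 | 192 6 255 0 | 196 5 255 0 | 200 6 255 0 | 204 17 255 0 | 208 16 254 1 | 212 5 251 2 | 216 5 255 0 | 220 4 255 0 | 224 6 255 0 | 228 5 255 0 | 232 5 255 0 | 236 6 255 0 | 240 5 255 0 | 244 6 255 0 | 248 5 255 0 | 252 5 255 0 | 256 5 255 0 | 260 5 255 0 | 264 5 255 0 | 268 5 255 0 | 272 17 255 0 | 276 19 248 3 | 280 20 198 11 | 284 20 207 9 | 288 19 209 7 | 292 18 195 10 | 296 3 65 10 | 300 3 48 24 | 304 5 50 17 | 308 4 55 40 | 
 0.015 [-0.0345  0.0352] 0.0026
 0.065 [-0.0343  0.0358] 0.0018
 0.115 [-0.0343  0.0367] 0.003
 0.16500000000000004 [-0.0345  0.0368] 0.0029
 0.21500000000000002 [-0.0345  0.0359] 0.0015
 0.265 [-0.0333  0.0341] 0.0047
grey 0.29603783929237215 0.0034820153359337684
```

```bash
cat > pp.py <<'E'
from loc import *
a=np.deg2rad(12.2); n=np.array([np.cos(a),np.sin(a),0])
aw=np.deg2rad(11.75); uw=np.array([np.sin(aw),-np.cos(aw)])
W0=np.array([.4201,.2649])+.0007*np.array([np.cos(aw),np.sin(aw)])
def slot(k): return W0+(.0437+.066*k)*uw
z=np.array([0,0,-1.]); R0=np.column_stack([np.cross(n,z),n,z])
R=R0 if manip.current_tcp_rot()[:,1]@n>0 else R0*np.array([-1,-1,1])
HI=.16
def log(s): print(s,round(manip.current_time(),2),"w",round(manip.current_grip_width(),3),"F",np.round(manip.current_force(),1),"tcp",np.round(manip.current_ee_pos(),4),"grip",np.round(manip.current_grip_force(),1))
def pick(xy,zt):
    manip.set_gripper(.85); manip.move_ptp([*xy,HI],R); 
    manip.move_l([*xy,zt],max_speed=.12); log("down")
    manip.set_gripper(0.,30); log("grip")
    manip.move_l([*xy,HI],max_speed=.12); log("up")
def place(k,zt):
    xy=slot(k)
    manip.move_l([*xy,HI],max_speed=.2)
    manip.move_l([*xy,zt+.001],max_speed=.08); log("placed")
    manip.set_gripper(.8); log("open")
    manip.move_l([*xy,HI],max_speed=.15)
E
python3 - <<'E'
from pp import *
print(manip.current_tcp_rot().round(2),[slot(k).round(3) for k in range(4)])
for xy in [slot(0),slot(3),(.503,-.095),(.5455,-.284)]: 
    for h in (.033,HI): print(manip.inverse_kinematics([*xy,h],R).round(2))
pick((.503,-.0952),.038)
p,d=manip.grab_frame("side"); cv2.imwrite("pics/s1.png",cv2.resize(p[80:300,200:480,::-1],None,fx=2.5,fy=2.5))
E
```

```text
[[-0.96  0.26 -0.  ]
 [ 0.26  0.96 -0.  ]
 [-0.   -0.   -1.  ]] [array([0.43 , 0.222]), array([0.443, 0.158]), array([0.457, 0.093]), array([0.47 , 0.028])]
[ 0.38  0.55  1.96 -0.    0.64  0.17]
[ 0.38  0.33  1.89 -0.    0.93  0.17]
[-0.04  0.53  1.99 -0.    0.62 -0.25]
[-0.04  0.3   1.92 -0.    0.92 -0.25]
[-0.28  0.58  1.88 -0.    0.67 -0.49]
[-0.28  0.37  1.82 -0.    0.95 -0.49]
[-0.56  0.72  1.6  -0.    0.82 -0.77]
[-0.56  0.54  1.54 -0.    1.06 -0.77]
down 5.12 w 0.851 F [ 0.   0.2 -0.6] tcp [ 0.5034 -0.0953  0.0386] grip 0.0
grip 5.57 w 0.364 F [-0.   0.9  5.3] tcp [ 0.5033 -0.0953  0.0384] grip 29.8
up 6.73 w 0.366 F [ 0.1 -0.2 -0.6] tcp [ 0.5026 -0.0951  0.1593] grip 29.7
```

View pics/s1.png

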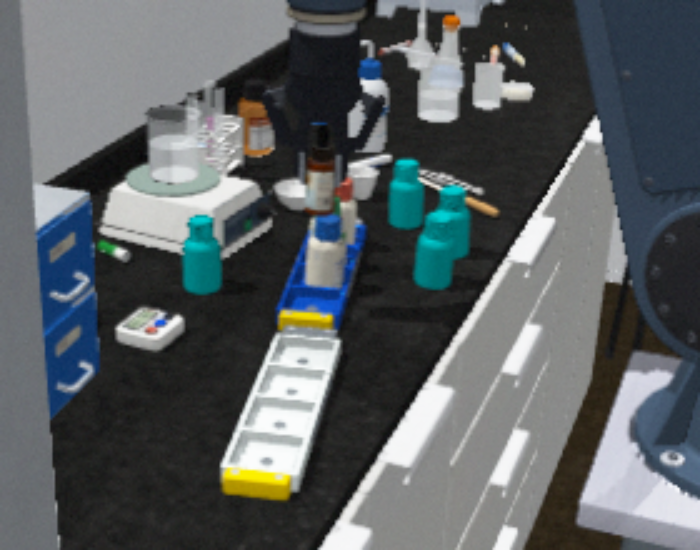

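The picture shows the dropper held upright between the fingers at crop (320,180). The other bottles are still in place and the white rack is empty. I'll place it now.

Run:
```python
from pp import *
place(0,.038)
pick((.5143,-.1605),.033); place(1,.033)
p,d=manip.grab_frame("side"); cv2.imwrite("pics/s2.png",cv2.resize(p[80:300,200:480,::-1],None,fx=2.5,fy=2.5))
```

```text
placed 10.22 w 0.365 F [-0.5  0.1 -1. ] tcp [0.4299 0.2224 0.0394] grip 29.7
open 10.67 w 0.804 F [-0.4 -0.4  0.2] tcp [0.4297 0.2223 0.0391] grip 0.0
down 14.52 w 0.849 F [ 0.8 -0.2  1.4] tcp [ 0.5147 -0.1606  0.0336] grip 0.0
grip 14.89 w 0.509 F [-1.   1.5  5.9] tcp [ 0.5148 -0.1606  0.0338] grip 29.8
up 16.1 w 0.506 F [ 0.6 -0.8 -1.5] tcp [ 0.5139 -0.1604  0.1593] grip 30.4
placed 19.61 w 0.507 F [ 1.  -1.  -0.7] tcp [0.4434 0.1577 0.0343] grip 30.3
open 19.98 w 0.805 F [-0.2 -0.7  0.3] tcp [0.4432 0.1577 0.0341] grip 0.0
```

View pics/s2.png

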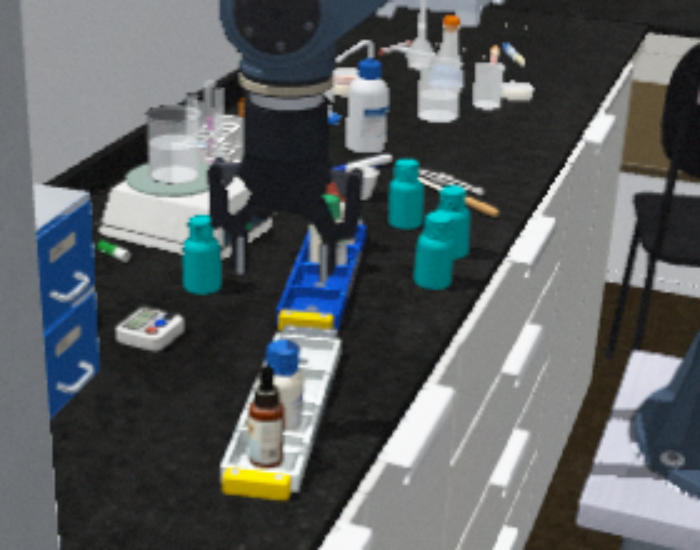

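The dropper stands in the pocket beside the white rack's yellow end (crop (266,430)), with blue in the second (285,385). Both are upright. Green and red are next.

Run:
```python
from pp import *
pick((.5376,-.2175),.033); place(2,.033)
pick((.5454,-.2842),.033); place(3,.033)
manip.move_ptp([.25,.42,.25],R)
p,d=manip.grab_frame("top"); cv2.imwrite("pics/t3.png",cv2.resize(p[120:270,160:440,::-1],None,fx=2.5,fy=2.5))
X=cloud("top",d); x,y,z=np.moveaxis(X,-1,0)
for k,h in zip(range(4),(.089,.075,.075,.075)):
    c=slot(k); m=(np.hypot(x-c[0],y-c[1])<.03)&(z>h)&(z<.13)
    q=X[m]; r=cv2.minAreaRect(q[:,:2].astype(np.float32)); e=np.array(r[0])-c
    print(k,len(q),"off along/across",(e@uw).round(4),(e@n[:2]).round(4),"top z",np.percentile(q[:,2],[50,95]).round(3))
print(manip.current_time(),[(b,[r["at"] for r in manip.look_for("top",b)[:1]]) for b in ("timer","crucible_cup")])
p,d=manip.grab_frame("side"); cv2.imwrite("pics/s3.png",cv2.resize(p[80:300,200:480,::-1],None,fx=2.5,fy=2.5))
```

```text
down 23.89 w 0.847 F [-0.1 -0.2 -0.2] tcp [ 0.538  -0.2177  0.0337] grip 0.0
grip 24.27 w 0.504 F [-0.9  0.3  6.5] tcp [ 0.5379 -0.2177  0.0338] grip 29.8
up 25.48 w 0.505 F [ 0.3  0.6 -1.1] tcp [ 0.5372 -0.2173  0.1592] grip 30.4
placed 28.96 w 0.5 F [-0.3 -0.7 -1.1] tcp [0.4568 0.093  0.0343] grip 30.4
open 29.32 w 0.8 F [-0.5 -0.  -0.3] tcp [0.4567 0.093  0.0341] grip 0.0
down 33.19 w 0.847 F [ 0.2 -0.3  0.3] tcp [ 0.5458 -0.2844  0.0338] grip 0.0
grip 33.56 w 0.505 F [0.7 0.7 6.2] tcp [ 0.5459 -0.2844  0.0338] grip 30.4
up 34.77 w 0.51 F [ 0.  -0.1 -0.6] tcp [ 0.545  -0.284   0.1591] grip 30.6
placed 38.25 w 0.509 F [-0.4 -0.6 -1.1] tcp [0.4703 0.0284 0.0344] grip 30.6
open 38.62 w 0.798 F [-0.6  0.8 -0.7] tcp [0.4701 0.0284 0.0341] grip 0.0
0 29 off along/across 0.003 0.0003 top z [0.103 0.107]
1 138 off along/across 0.0006 -0.0034 top z [0.091 0.094]
2 137 off along/across 0.0012 0.0004 top z [0.091 0.095]
3 136 off along/across 0.0015 -0.0022 top z [0.091 0.095]
41.3333 [('timer', [[0.6496, 0.0357, 0.0203]]), ('crucible_cup', [[0.5819, -0.4765, 0.0195]])]
```

View pics/t3.png

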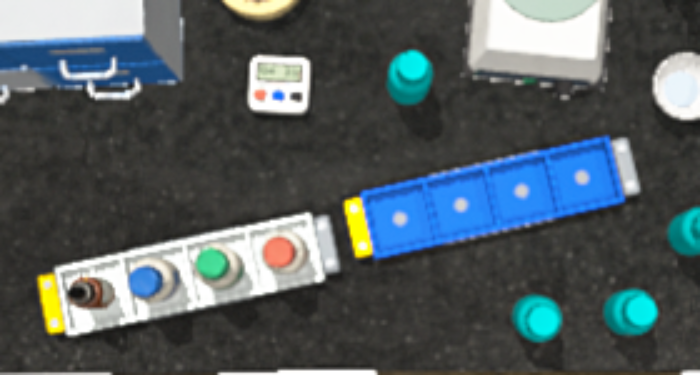

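View pics/s3.png

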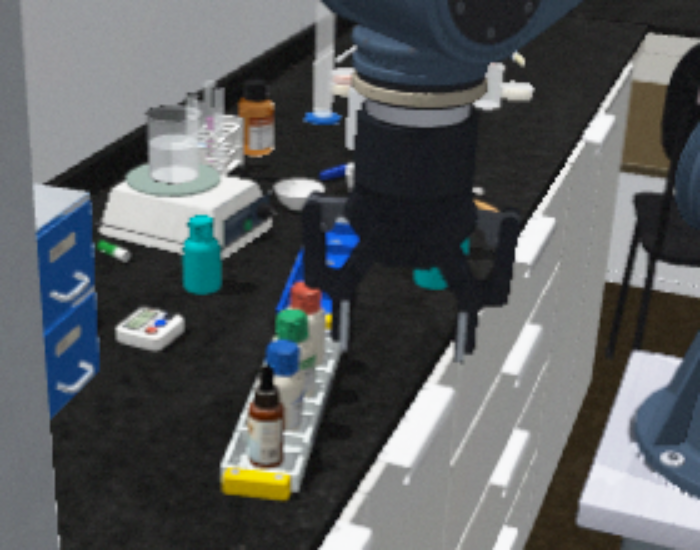

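Both pictures show all four bottles upright in the white rack, in order from yellow: dropper (90,292), blue (147,281), green (213,265), red (279,252). They are within 4 mm of the pocket centres and the tops are at the right height. The timer and crucible have not moved, and the arm is clear.

```bash
python3 -c "
from bench import manip
manip.dwell(.5); print(manip.sign_off())"
```

```text
the job is handed in; nothing more can be done
None
```

I moved all four bottles upright into the white rack in the order dropper, blue, green, red from its yellow end, and handed the job in at about 42 s of the 112 s allowed; the sign-off returned no verdict.

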